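Load the last bearing and stack the frame on its corner sockets

ROBOT

A 6-joint arm with a two-finger parallel gripper is mounted at the origin on a cart in front of the work surface, level with it; the furniture and walls round the work are solid. World frame = base frame: x ahead of the robot, y to its left, z up, the work surface at z = 0. Lengths are in m, angles in rad, forces in N, time in s.
With the tool pointing down it reaches from about 0.35 to 0.775 m from the base axis. Payload 7.3 kg.
Tool frame: the origin (TCP) lies at the very end of the fingers, on their centre line; the grasp point (between the pads) lies 19 mm behind it; z points along the fingers, y is the direction in which the jaws open and shut (so a half turn about z gives the same grasp; the last joint's range is limited). The gripper opens to 92 mm and grips with 3 to 60 N. Pads are 19 mm wide; open, the fingers measure 130 mm over their backs; the gripper's body (75 mm by 190 mm) begins 47 mm behind the grasp point.
Start: joints at [-1.277, 0.342, 1.524, -0, 1.275, -0.146], TCP at [0.224, -0.475, 0.227] pointing down, gripper open.
Joint ranges: [-2.53, 2.53], [-0.77, 2.02], [0.04, 2.7], [-1, 4.14], [0.28, 2.66], [-3.11, 3.11]. Speed limits (rad/s): [2.57, 2.57, 3.14, 3.14, 3.14, 3.14].

INTERFACE

Orientations are given as [roll, pitch, yaw] about the fixed x, y, z axes, in that order (R = Rz(yaw) Ry(pitch) Rx(roll)).
In Python, from cell import observe, read_camera, camera_info, hand_in gives the robot as it stands.
- The arm moves only by the tool jog_arm, never from a script. Its argument "rows" is one flat list of numbers, 5 for each row, row after row: the finger opening in mm, from 0 to 91.8, then the shift along the tool's x, y, z in mm, then the turn about the tool's z in degrees. In form: [gripper, tx, ty, tz, roll, gripper, tx, ty, tz, roll, ...]. A call has 1 to 20 rows; each row shifts and turns the commanded pose from where the row before left it, along the tool's axes as they then stand; what a row does not reach is not made up. A row lasts 1/10 s, in which the tool goes at most 50 mm and 8.59 degrees, less where a joint would pass 70% of its speed; a pose out of reach is approached as far as the arm can. A call with a gripper value outside its range is refused whole. The fingers move at their own pace and stop on an object; "grip_force" is the grip in N (left out, the last holds). Time passes only in rows, so rows that do not move let the fingers close. It gives the time, the measured TCP pose, the force and the opening at its end, in the units of the state.
- observe(): the state, without advancing time (a new reading comes with each control period).
- read_camera(name): name is "scene" or "top"; returns (picture, depth): 480x640x3 uint8, red, green, blue; 480x640 float32, m along the optical axis (not along the pixel's ray), 0 where there is no reading.
- camera_info(name): a dict with "fx", "fy", "cx", "cy" (pixels), "extrinsics" (4x4, takes a point from camera to world coordinates). Camera axes: x right, y up, looking along -z (the intrinsics and any distortion apply to the point x, -y, -z); pixel columns grow to the right and rows downward; lengths in m; the calibration is good to about 2 mm. A picture is of the moment at which its call begins. camera_info takes no time and is no camera call.
- hand_in(): hands the job in, once; it reports no verdict.
The state is a dict: "time": time; "qpos": joint angles; "qvel": joint speeds; "joint_efforts": joint torques, N m; "tool_pos": TCP position; "tool_rot": TCP orientation; "contact_force": force on the tool from outside, world axes, zero at the start; "torque": the same for the moment, N m; "opening": finger opening in m.
Only numpy, scipy, OpenCV 4.12 (cv2) and the standard library are available. Lean on these libraries where they do the work, as an engineer would, in place of code of your own. Each camera call takes 0.05 s, during which the arm holds its last target. There are 200 camera calls.

TASK

Lay the loose bearing flat in the empty place of the base frame, beside the bearing already packed there, and let go of it. Then lift the top frame by its carrying bar and stack it on the base frame, so that all four corner posts stand fully home in the four corner sockets. Set the top frame down under control rather than dropping it, keep both bearings in their places and leave the ring gauge where it is.

Things in the scene. Friction and masses are not known exactly. Their poses are not given: they have to be found in the camera images.
- base_frame: Low grey steel tray fixed to the bench, 132 (x) by 188 mm (y). Origin: centre of its underside, on the bench. Floor at z = 6 mm, rim to 11 mm. Square corner sockets centred at x = +-54, y = +-78 mm: 17 mm wide inside, straight for 12 mm above the floor, then flaring to 27 mm at z = 28 mm (32 mm outside). Two places for flat bearings: y = -36 mm (taken), y = +36 mm (empty).
- empty_place (a point): Centre of the empty place of the base frame, on its tray floor (x = 0, y = +36, z = 6 mm of the base frame); axes as the base frame. A bearing in it is best held across the base frame's x, where nothing but the low rim stands.
- top_frame: Loose grey deck, 124 (x) by 172 mm (y), on four square posts; about 0.45 kg, 126 mm high. Origin: centre between the feet, at foot level; z up. Posts 13 mm square (feet 9.5 mm) at x = +-54, y = +-78 mm; deck underside at z = 51 mm, top 64 mm; empty sockets on it reach 86 mm. Fits the base frame either way round; fully home its origin is 6 mm above the base frame's.
- carry_bar (a point): Centre of the top frame's carrying bar, 118 mm above its feet, over its centre. The bar is 14 mm wide (along the top frame's x), 16 mm high, 112 mm long (along its y), free along its middle 90 mm, with 46 mm open space between it and the deck. Grip it across the top frame's x.
- bearing: Loose ball bearing to be packed: steel ring, 62 mm outside, bore 35 mm (free opening about 26 mm), 14 mm thick, 0.16 kg, lying flat alone on the open bench, right (-y) of the base frame. Origin: centre of its underside, z is its axis.
- packed_bearing: Equal bearing lying in the base frame's place at y = -36 mm; stays there. Origin: centre of its underside.
- ring_gauge: Bystander: plain all-steel master ring, 66 mm outside, 20 mm thick, with no dark seal ring on its faces, lying flat right (-y) of the base frame. It and the bearing may change places. Origin: centre of its underside.
Not all that is in view belongs to the job. Leave any red or yellow look-alike of the packed_bearing alone.

How it is judged:
By the outcome, as a careful person would: the job done as asked, in the order asked, and still so for the second after the job is handed in, with the robot touching nothing.
It also fails if it takes over 58 s, if anything falls off the work surface, if the arm or the gripper's body presses on something with over 40 N, if the wrist force passes 120 N, or if a joint passes its speed limit or range.

## Working session

There is one attempt and no reset: what is moved stays moved. The work goes in short steps, Python scripts to look and compute and a tool call to move; the robot and the scene stay as the last step left them, time stands still between calls to the robot, and variables do not carry over. Pictures are saved under pics/ and viewed, about 8 in all and at most 12, crops included, and the job is handed in when it is done.

Besides the shell and the picture viewer there is one more tool, called after "Request:" as a command line: name --argument value ..., lists and objects as JSON in quotes. jog_arm: Moves the arm, as the interface text tells. Its arguments: {"type":"object","properties":{"rows":{"type":"array","items":{"type":"number"}},"grip_force":{"type":"number"}},"required":["rows"]}

```bash
mkdir -p pics
cat > h.py <<'E'
import numpy as np, cv2
from cell import observe, read_camera, camera_info, hand_in
def cloud(name, d):
    c=camera_info(name); E=np.array(c["extrinsics"])
    v,u=np.mgrid[:480,:640]
    P=np.stack([(u-c["cx"])/c["fx"]*d, -(v-c["cy"])/c["fy"]*d, -d, np.ones_like(d)],-1)
    return (P@E.T)[...,:3]
def snap(name,tag):
    p,d=read_camera(name); cv2.imwrite(f"pics/{tag}.png",p[...,::-1]); np.save(f"pics/{tag}.npy",d); return p,d
E
python3 - <<'E'
from h import *
for n in("scene","top"):
    i=camera_info(n); print(n,{k:(np.round(v,3).tolist() if k!="name" else v) for k,v in i.items()})
    snap(n,n+"0")
print(observe())
E
```

```text
scene {'fx': 478.921, 'fy': 478.921, 'cx': 327.32, 'cy': 235.436, 'extrinsics': [[-0.547, 0.478, -0.687, -0.305], [-0.837, -0.292, 0.463, 0.491], [0.021, 0.828, 0.56, 0.776], [0.0, 0.0, 0.0, 1.0]]}
top {'fx': 520.905, 'fy': 520.905, 'cx': 313.691, 'cy': 243.444, 'extrinsics': [[0.005, 0.992, -0.126, 0.374], [-1.0, 0.002, -0.021, -0.088], [-0.021, 0.127, 0.992, 1.068], [0.0, 0.0, 0.0, 1.0]]}
{'time': 0.1, 'qpos': array([-1.27701565e+00,  3.42667716e-01,  1.52486794e+00, -2.23450790e-05,
        1.27541805e+00, -1.45991174e-01]), 'qvel': array([ 3.42862831e-04,  2.64142562e-04, -8.17542377e-04,  1.42448817e-03,
       -5.65435189e-04,  6.23067843e-05]), 'joint_efforts': array([ 2.08854348e-03, -4.32004488e+01, -2.44693941e+01,  7.19303009e-02,
        5.26594673e-02, -4.83503106e-05]), 'tool_pos': array([ 0.22342698, -0.47470335,  0.22612554]), 'tool_rot': array([-3.14024297e+00, -1.76854895e-04,  4.39778247e-01]), 'contact_force': array([-0.53489643, -0.46343815, -0.71775781]), 'torque': array([-0.00835995, -0.02550192, -0.01919457]), 'opening': 0.09229555044639194}
```

View pics/top0.png

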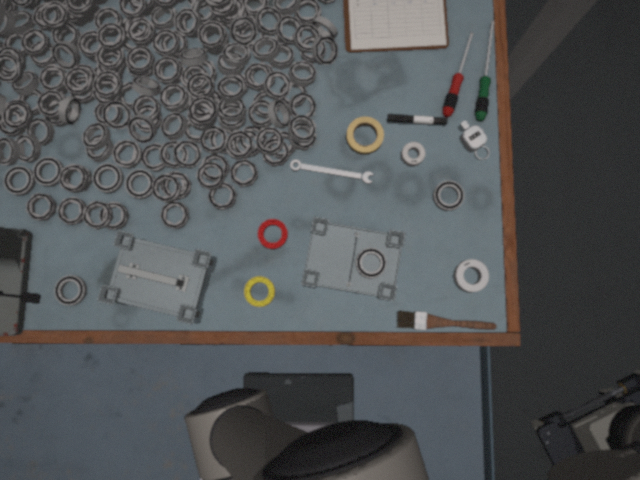

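View pics/scene0.png

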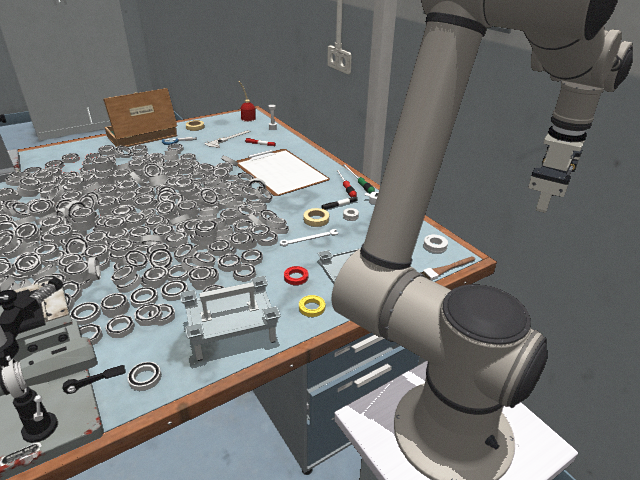

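The top view shows the base frame at px (354,260) with its packed bearing at (371,263). The loose bearing with a dark seal is at (449,194), the plain ring gauge at (472,275), and the top frame at (158,277) with its bar at about (152,275). Next I'll measure them by depth.

```bash
cat > m.py <<'E'
from h import *
def blobs(P,roi,z0,z1,amin=15):
    u0,v0,u1,v1=roi; m=np.zeros((480,640),np.uint8)
    z=P[...,2]; m[v0:v1,u0:u1]=((z>z0)&(z<z1))[v0:v1,u0:u1]
    n,l,s,c=cv2.connectedComponentsWithStats(m)
    out=[]
    for i in range(1,n):
        if s[i,4]<amin: continue
        q=P[l==i]; r=cv2.minAreaRect((q[:,:2]*1000).astype(np.float32))
        out.append((s[i,4],np.round(c[i]),np.round(q.mean(0)*1000,1),np.round(r[0],1),np.round(r[1],1),round(r[2],1)))
    return out
E
python3 - <<'E'
from m import *
d=np.load("pics/top0.npy"); P=cloud("top",d)
for nm,roi,a,b in [("base sock",(295,210,415,310),.021,.035),("packed",(350,240,395,285),.016,.0235),("bearing",(425,175,475,215),.008,.02),("gauge",(450,250,500,300),.012,.028),("top sock",(90,225,225,330),.078,.095),("deck",(90,225,225,330),.055,.072),("bar",(90,225,225,330),.112,.14)]:
    print(nm)
    for o in blobs(P,roi,a,b): print("  ",*o)
print("bench z",np.median(P[200:230,400:430,2]))
E
```

```text
base sock
   137 [319. 225.] [545.3 -77.   24.8] [544.4 -77.1] [33.  33.9] 80.7
   141 [396. 238.] [ 518.6 -231.6   25.1] [ 518.  -230.6] [32.9 33.3] 82.3
   148 [310. 278.] [437.9 -58.4  24.9] [438.1 -58.7] [33.3 33.3] 80.5
   159 [387. 291.] [ 411.9 -213.    25. ] [ 411.6 -212.5] [33.3 33.5] 81.3
packed
   15 [391. 243.] [ 509.2 -222.1   19.9] [ 510.2 -223.1] [10.5 10.4] 88.1
   412 [370. 262.] [ 469.7 -180.3   18.8] [ 469.7 -180.5] [59.2 58.9] 0.8
bearing
   449 [448. 195.] [ 610.1 -342.1   12.5] [ 610.2 -342.3] [59.3 61.1] 44.9
gauge
   651 [472. 275.] [ 444.8 -382.1   19.1] [ 444.9 -382.7] [65.2 64.9] 34.9
top sock
   166 [122. 239.] [507.5 302.3  82. ] [506.9 300.9] [34.1 33.3] 77.2
   175 [200. 258.] [471.2 149.8  82.3] [471.3 149.2] [33.9 33.3] 76.4
   17 [181. 282.] [424.5 184.4  86.4] [424.4 184.6] [ 1.6 10.4] 71.9
   175 [106. 294.] [401.7 327.   82. ] [401.6 325.3] [35.  33.3] 76.5
   173 [185. 314.] [365.8 174.2  82.3] [366.  173.7] [33.4 33.4] 77.5
deck
   69 [125. 240.] [508.1 304.1  64. ] [508.  303.3] [13.1 16.6] 72.7
   4732 [157. 277.] [436.  236.9  62.7] [436.5 236.6] [176.9 128.5] 76.9
   72 [202. 259.] [472.  151.4  63.6] [471.8 150.8] [15.  16.5] 74.7
   72 [109. 294.] [402.  329.2  64.3] [402.  328.5] [13.8 16.2] 78.1
   76 [187. 314.] [365.6 176.2  64.1] [366. 176.] [15.6 16.4] 78.0
bar
   474 [148. 275.] [436.1 235.1 124.2] [436.3 236.4] [112.5  14. ] 76.7
bench z -0.0008606618861167759
```

Request:
jog_arm --rows '[91.8,0,0,0,-7.87,91.8,0,0,0,-7.87,91.8,0,0,0,-7.87,91.8,0,0,0,-7.87,91.8,0,0,0,-7.87,91.8,0,0,0,-7.87,91.8,0,0,0,-7.88,91.8,15,27.6,0,0,91.8,15,27.6,0,0,91.8,15,27.6,0,0,91.8,15,27.6,0,0,91.8,15,27.6,0,0,91.8,15,27.6,0,0,91.8,15,27.6,0,0,91.8,15,27.6,0,0,91.8,15,27.6,0,0,91.8,15,27.6,0,0,91.8,15,27.6,0,0,91.8,15,27.6,0,0,91.8,15,27.6,0,0]' --grip_force 25

```text
time: 2.1
tool_pos: [0.611, -0.3426, 0.2261]
tool_rot: [-3.141, -0.0, 1.402]
contact_force: [0.7, -0.3, 0.0]
opening: 0.0916
```

Request:
jog_arm --rows '[91.8,0,-0.9,25,0,91.8,0,0,25,0,91.8,0,0,25,0,91.8,0,0,25,0,91.8,0,0,25,0,91.8,0,0,25,0,91.8,0,0,25,0,91.8,0,0,20,0,91.8,0,0,10,0,91.8,0,0,7,0,91.8,0,0,5,0,91.8,0,0,4,0,91.8,0,0,0,0]'

```text
time: 3.4
tool_pos: [0.6093, -0.3432, 0.0059]
tool_rot: [3.141, 0.0, 1.401]
contact_force: [0.4, 0.1, -0.7]
opening: 0.092
```

Run:
```python
from m import *
p,d=snap("top","top1"); P=cloud("top",d)
q=cv2.resize(p[150:300,360:520],None,fx=4,fy=4,interpolation=cv2.INTER_CUBIC); cv2.imwrite("pics/c1.png",q[...,::-1]); s=observe(); print(s["tool_pos"],s["contact_force"])
```

```text
[ 0.60942586 -0.34331699  0.00621376] [0.17842666 0.47887927 0.24372486]
```

View pics/c1.png

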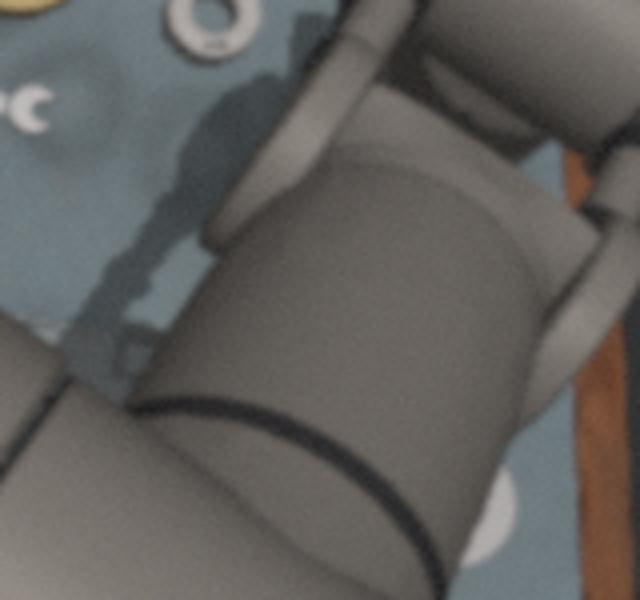

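The arm hides the grasp from the top camera, so I'll go on by the measured pose.

Request:
jog_arm --rows '[91.8,1,0,2,0,75,0,0,0,0,55,0,0,0,0,50,0,0,0,0,50,0,0,0,0,50,0,0,0,0,50,0,0,0,0,50,0,0,0,0,50,0,0,0,0,50,0,0,0,0]'

```text
time: 4.45
tool_pos: [0.6096, -0.3423, 0.0039]
tool_rot: [3.141, 0.0, 1.401]
contact_force: [1.1, 0.0, 0.1]
opening: 0.0606
```

Request:
jog_arm --rows '[50,0,0,-5,0,50,0,0,-15,0,50,0,0,-20,0,50,0,0,-20,0,50,0,0,-20,0,50,8.6,-7,0,0,50,16,-12,0,0,50,20,-16,0,0,50,20,-16,0,0,50,20,-16,0,0,50,20,-16,0,0,50,20,-16,0,0,50,20,-16,0,0,50,20,-16,0,0,50,20,-16,0,0,50,16,-12,0,0,50,8,-4,0,0,50,0,0,0,0,50,0,0,0,0]'

```text
time: 6.35
tool_pos: [0.4848, -0.1098, 0.0843]
tool_rot: [3.14, 0.001, 1.402]
contact_force: [0.5, -0.3, -2.0]
opening: 0.0606
```

Run:
```python
from m import *
p,d=snap("scene","scene1"); s=observe(); print(s["tool_pos"],s["tool_rot"],s["contact_force"],s["opening"])
p,d=snap("top","top2"); P=cloud("top",d)
for o in blobs(P,(295,200,415,310),.021,.035): print(*o)
```

```text
[ 0.48470825 -0.10998206  0.08413387] [3.14012032e+00 5.89213407e-04 1.40111384e+00] [ 0.25240227 -0.98069908 -2.20397715] 0.06079071831571234
75 [401. 239.] [ 515.9 -240.7   25.1] [ 516.  -239.6] [17.1 34.2] 73.8
30 [308. 271.] [452.2 -53.6  24.6] [451.8 -53.7] [ 8.1 18.1] 0.7
154 [387. 291.] [ 412.  -213.2   25.1] [ 411.7 -212.4] [33.3 33.3] 80.4
```

View pics/scene1.png

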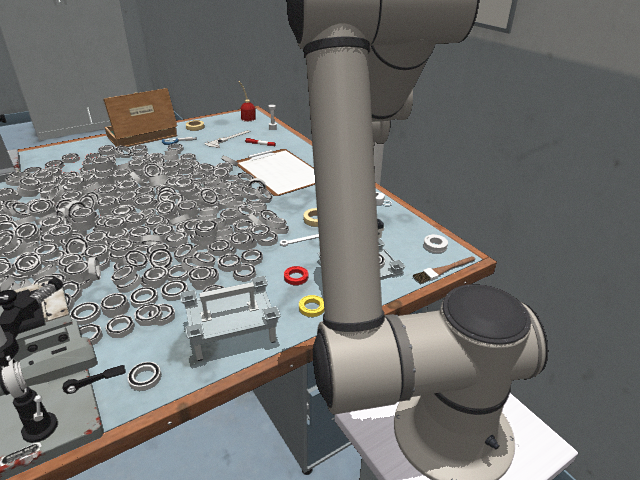

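Request:
jog_arm --rows '[50,0.6,-0.7,20,0,50,0,0,20,0,50,0,0,15,0,50,0,0,8,0,50,0,0,3,0,50,0,0,3,0,50,0,0,2,0,50,0,0,2,0,50,0,0,0,0]'

```text
time: 7.35
tool_pos: [0.4834, -0.1084, 0.0108]
tool_rot: [3.141, 0.0, 1.402]
contact_force: [0.9, -0.4, -1.4]
opening: 0.0609
```

Request:
jog_arm --rows '[50,0,0,0.5,0,50,0,0,0.5,0,50,0,0,0,0]'

```text
time: 7.65
tool_pos: [0.4834, -0.1084, 0.0098]
tool_rot: [3.141, 0.0, 1.402]
contact_force: [0.3, -0.5, -0.6]
opening: 0.0604
```

Request:
jog_arm --rows '[50,0,0,0.5,0,50,0,0,0,0,70,0,0,0,0,70,0,0,0,0,70,0,0,0,0,70,0,0,0,0,70,0,0,-5,0,70,0,0,-15,0,70,0,0,-25,0,70,0,0,-30,0,70,0,0,-40,0,70,0,0,-40,0,70,0,0,-35,0,70,0,0,-10,0,70,0,0,0,0]'

```text
time: 9.15
tool_pos: [0.4839, -0.1086, 0.2107]
tool_rot: [3.138, 0.001, 1.402]
contact_force: [0.4, 0.5, -0.5]
opening: 0.0699
```

Request:
jog_arm --rows '[60,12,-4,0,0,60,20,-6.4,0,0,60,25,-7.9,0,0,60,25,-7.9,0,0,60,25,-7.9,0,0,60,25,-7.9,0,0,60,25,-7.9,0,0,60,25,-7.9,0,0,60,25,-7.9,0,0,60,25,-7.9,0,0,60,25,-7.9,0,0,60,25,-7.9,0,0,60,25,-7.9,0,0,60,17,-5,0,0,60,8.5,-2.7,0,0,60,0,0,0,3.45,60,0,0,0,0]'

```text
time: 10.85
tool_pos: [0.4348, 0.2371, 0.2078]
tool_rot: [-3.139, 0.002, 1.341]
contact_force: [1.3, 0.1, 0.2]
opening: 0.0601
```

Run:
```python
from m import *
p,d=snap("top","top3"); P=cloud("top",d); s=observe(); print(s["tool_pos"],s["tool_rot"],s["contact_force"],s["opening"])
cv2.imwrite("pics/c3.png",cv2.resize(p[190:330,60:430],None,fx=2.1,fy=2.1,interpolation=cv2.INTER_CUBIC)[...,::-1])
for nm,roi,a,b in [("sock",(295,210,415,310),.021,.035),("bearings",(300,230,400,290),.015,.0235)]:
    print(nm)
    for o in blobs(P,roi,a,b): print("  ",*o)
```

```text
[0.43505724 0.23686782 0.20813019] [-3.13978181e+00  1.40892448e-03  1.34245275e+00] [-0.03214815 -0.58235605 -0.44963319] 0.05994471907351476
sock
   140 [319. 225.] [544.9 -77.   24.7] [544.5 -77.2] [33.1 33.5] 79.8
   147 [396. 238.] [ 518.3 -231.4   24.9] [ 517.9 -231. ] [33.5 33.8] 79.5
   151 [310. 277.] [438.7 -58.7  24.8] [438.  -58.6] [33.4 33.1] 80.2
   149 [387. 291.] [ 412.  -213.    24.9] [ 411.6 -212.5] [33.9 33.3] 80.7
bearings
   24 [319. 231.] [533.7 -76.6  20. ] [534.3 -75.2] [25.8  8.1] 74.6
   64 [393. 238.] [ 519.5 -226.6   20.1] [ 519.  -227.6] [24.3 27.7] 82.3
   432 [335. 256.] [ 482.4 -108.9   18.6] [ 481.9 -109. ] [59.2 60.8] 0.2
   436 [371. 263.] [ 469.5 -180.5   18.5] [ 469.8 -180.5] [59.1 58.9] 0.5
   90 [310. 278.] [437.3 -58.9  20.3] [438.4 -59.4] [27.1 27.5] 78.7
   37 [388. 286.] [ 421.6 -215.6   20.5] [ 421.4 -215.9] [25.9 10. ] 89.8
```

View pics/c3.png

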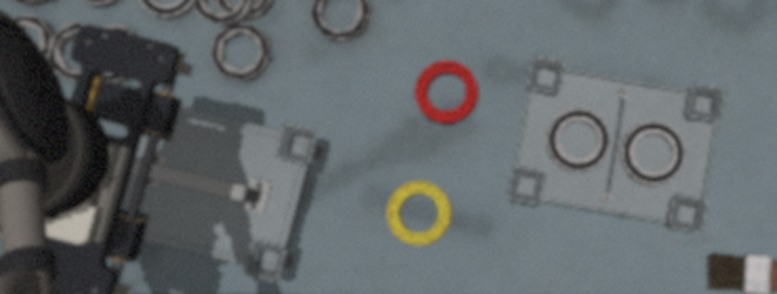

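The crop shows both bearings lying flat side by side in the base tray. By depth the placed one is at (482,-109), top z 18.6 mm, and the packed one's top is at 18.5 mm. Now I'll grip the carrying bar.

Request:
jog_arm --rows '[60,0,1.4,25,0,60,0,0,25,0,60,0,0,25,0,60,0,0,15,0,60,0,0,10,0,60,0,0,6,0,60,0,0,3,0,60,0,0,0,0,40,0,0,0,0,25,0,0,0,0,8,0,0,0,0,5,0,0,0,0,5,0,0,0,0,5,0,0,0,0,5,0,0,0,0,5,0,0,0,0]' --grip_force 45

```text
time: 12.5
tool_pos: [0.4373, 0.2367, 0.1002]
tool_rot: [3.141, -0.0, 1.341]
contact_force: [0.8, -0.3, -0.3]
opening: 0.0136
```

Request:
jog_arm --rows '[5,0,0,-2,0,5,0,0,-4,0,5,0,0,-8,0,5,0,0,-14,0,5,0,0,-14,0,5,0,0,-14,0,5,0,0,-12,0,5,0,0,-8,0,5,0,0,-4,0,5,0,0,0,0,5,0,0,0,-1.7,5,0,0,0,-1.7,5,0,0,0,0]'

```text
time: 13.8
tool_pos: [0.4369, 0.2367, 0.1797]
tool_rot: [-3.141, 0.001, 1.402]
contact_force: [-0.1, 0.6, -6.0]
opening: 0.0135
```

Request:
jog_arm --rows '[5,-6,1.7,0,0,5,-12,3.4,0,0,5,-18,5.1,0,0,5,-24,6.82,0,0,5,-24,6.82,0,0,5,-24,6.82,0,0,5,-24,6.82,0,0,5,-24,6.82,0,0,5,-24,6.82,0,0,5,-24,6.82,0,0,5,-24,6.82,0,0,5,-24,6.82,0,0,5,-24,6.82,0,0,5,-24,6.82,0,0,5,-24,6.82,0,0,5,-20,5.7,0,0,5,-14,4,0,0,5,-8,2.3,0,0,5,-3,0.8,0,0,5,0,0,0,0]'

```text
time: 15.8
tool_pos: [0.4778, -0.1445, 0.1801]
tool_rot: [-3.141, -0.0, 1.4]
contact_force: [-0.4, 0.7, -5.3]
opening: 0.0135
```

Run:
```python
from m import *
s=observe(); print(s["tool_pos"],s["tool_rot"],s["contact_force"],s["torque"])
p,d=snap("top","top4"); P=cloud("top",d)
cv2.imwrite("pics/c4.png",cv2.resize(p[190:330,260:450],None,fx=4,fy=4,interpolation=cv2.INTER_CUBIC)[...,::-1])
for a,b in [(.14,.175),(.12,.15),(.015,.035)]:
    print(a)
    for o in blobs(P,(240,150,470,340),a,b): print("  ",*o)
```

```text
[ 0.47778159 -0.14453591  0.18011919] [-3.14120984e+00 -2.38845928e-04  1.40046411e+00] [-0.37207819  0.74328697 -5.27318962] [-0.04012901 -0.11362644  0.00703011]
0.14
   52 [310. 213.] [544.5 -62.3 162.2] [546.4 -61.9] [30.4  7.1] 0.2
   897 [322. 267.] [450.6 -83.6 146.5] [449.3 -88.1] [52.5 84.6] 64.0
   265 [384. 281.] [ 425.3 -192.3  144.8] [ 430.1 -191.8] [24.5 50.5] 67.6
0.12
   721 [325. 264.] [454.6 -88.9 143.3] [458.1 -86. ] [44.6 75.9] 89.9
   258 [383. 281.] [ 425.6 -191.8  143.4] [ 430.1 -191.8] [24.5 50.5] 67.6
   48 [309. 275.] [435.7 -60.9 143.5] [437.  -59.5] [12.6 16.7] 76.8
0.015
   304 [270. 158.] [685.6  25.1  26. ] [686.   36.3] [99.5 33. ] 89.8
   32 [365. 151.] [ 702.7 -171.3   18. ] [ 701.6 -172.3] [ 6.1 31.2] 0.3
   177 [413. 157.] [ 689.5 -269.9   17.7] [ 689.6 -270.3] [46.  29.8] 89.4
   279 [462. 275.] [ 445.1 -363.9   19.2] [ 445.6 -363.6] [28.2 64.2] 88.1
   45 [310. 284.] [424.6 -59.4  25. ] [423.8 -57.2] [ 9.9 32.1] 4.2
   21 [381. 296.] [ 402.1 -199.7   23.4] [ 402.4 -200.2] [8.1 8.6] 2.0
```

View pics/c4.png

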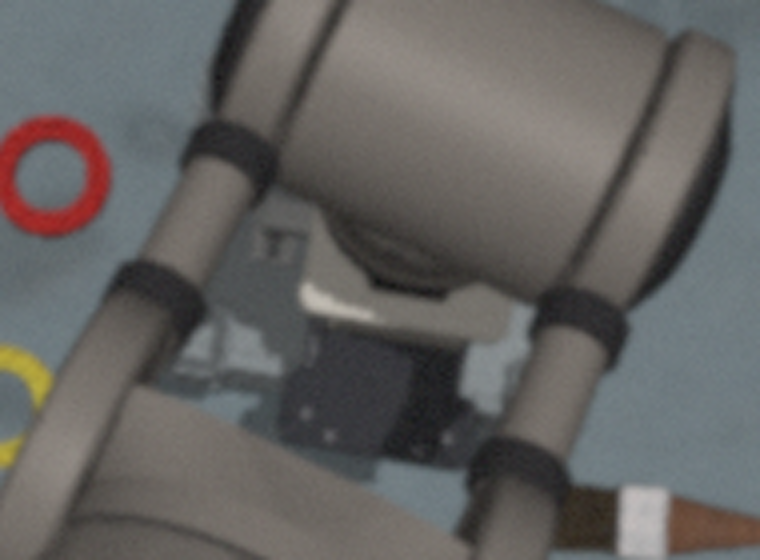

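Request:
jog_arm --rows '[5,-0.3,0.4,6,0,5,0,0,12,0,5,0,0,14,0,5,0,0,10,0,5,0,0,5,0,5,0,0,3,0,5,0,0,0,0]'

```text
time: 16.55
tool_pos: [0.4783, -0.1449, 0.1301]
tool_rot: [-3.141, -0.0, 1.401]
contact_force: [1.1, 0.0, -5.0]
opening: 0.0138
```

Run:
```python
from m import *
s=observe(); print(s["tool_pos"],s["tool_rot"],s["contact_force"],s["torque"])
p,d=snap("scene","scene5")
cv2.imwrite("pics/c5.png",cv2.resize(p[190:360,260:460],None,fx=3.5,fy=3.5,interpolation=cv2.INTER_CUBIC)[...,::-1])
p,d=snap("top","top5"); P=cloud("top",d)
for a,b in [(.105,.125),(.085,.103),(.018,.035)]:
    print(a)
    for o in blobs(P,(290,190,430,310),a,b): print("  ",*o)
```

```text
[ 0.47834756 -0.14492648  0.13008769] [-3.14140230e+00 -1.24608131e-05  1.40076406e+00] [ 1.06773989  0.04509623 -4.95043238] [-0.00640788 -0.0867976   0.00435688]
0.105
   61 [312. 217.] [545.8 -63.7 112.4] [546.4 -63.3] [ 7.3 32.6] 85.5
   58 [316. 273.] [441.5 -71.3 111.8] [440.4 -70.4] [24.1 11.3] 0.8
0.085
   621 [326. 266.] [455.2 -90.   93.6] [459.  -88.7] [41.4 76.3] 90.0
   220 [380. 282.] [ 425.8 -191.3   93.7] [ 429.6 -190.6] [24.1 47.7] 68.4
   36 [311. 275.] [438.2 -61.6  93.5] [439.9 -61.3] [12.8 13.1] 67.6
0.018
```

View pics/c5.png

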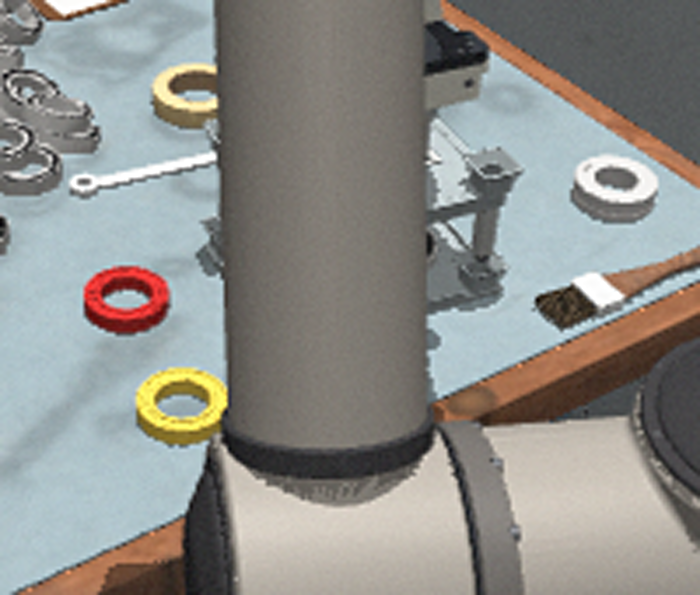

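The visible corner post (crop 485,260) stands over its socket. I'll go down slowly.

Request:
jog_arm --rows '[5,0,0,2,0,5,0,0,2,0,5,0,0,2,0,5,0,0,2,0,5,0,0,2,0,5,0,0,0,0]'

```text
time: 17.25
tool_pos: [0.4781, -0.145, 0.1199]
tool_rot: [-3.141, -0.0, 1.401]
contact_force: [-0.3, 0.5, -5.5]
opening: 0.0134
```

Request:
jog_arm --rows '[5,0,0,1,0,5,0,0,1,0,5,0,0,1,0,5,0,0,1,0,5,0,0,1,0,5,0,0,0,0]'

```text
time: 17.85
tool_pos: [0.4782, -0.145, 0.1151]
tool_rot: [-3.141, 0.0, 1.401]
contact_force: [0.8, -0.7, -5.1]
opening: 0.0137
```

Request:
jog_arm --rows '[5,0,0,1,0,5,0,0,1,0,5,0,0,1,0,5,0,0,1,0,5,0,0,1,0,5,0,0,1,0,5,0,0,1,0,5,0,0,0,0]'

```text
time: 18.65
tool_pos: [0.4782, -0.145, 0.1081]
tool_rot: [-3.141, 0.0, 1.401]
contact_force: [0.3, 0.1, -5.4]
opening: 0.0136
```

Request:
jog_arm --rows '[5,0,0,0.5,0,5,0,0,0.5,0,5,0,0,0.5,0,5,0,0,0.5,0,5,0,0,0.3,0,5,0,0,0,0]'

```text
time: 19.25
tool_pos: [0.4784, -0.1451, 0.1062]
tool_rot: [3.141, 0.0, 1.401]
contact_force: [-1.3, 0.4, -2.3]
opening: 0.0138
```

Request:
jog_arm --rows '[5,0,0,0.3,0,5,0,0,0.2,0,5,0,0,0,0]'

```text
time: 19.55
tool_pos: [0.4784, -0.1451, 0.1061]
tool_rot: [3.141, 0.0, 1.401]
contact_force: [-2.7, 1.0, 5.7]
opening: 0.0138
```

Firm contact at the expected home height. I'll release, lift, and swing back toward the +y side to clear the view.

Request:
jog_arm --rows '[20,0,0,0,0,40,0,0,0,0,50,0,0,0,0,50,0,0,0,0,50,0,0,-5,0,50,0,0,-15,0,50,0,0,-25,0,50,0,0,-30,0,50,0,0,-25,0,50,0,0,-10,0,50,15,0,0,0,50,25,0,0,0,50,30,0,0,0,50,30,0,0,0,50,30,0,0,0,50,30,0,0,0,50,30,0,0,0,50,30,0,0,0,50,30,0,0,0,50,20,0,0,0]'

```text
time: 21.55
tool_pos: [0.5229, 0.1239, 0.2135]
tool_rot: [-3.138, 0.0, 1.402]
contact_force: [0.2, -1.6, 0.6]
opening: 0.0501
```

Run:
```python
from m import *
s=observe(); print(s["time"],s["tool_pos"],s["contact_force"])
p,d=snap("scene","scene6")
cv2.imwrite("pics/c6.png",cv2.resize(p[190:360,260:500],None,fx=3.2,fy=3.2,interpolation=cv2.INTER_CUBIC)[...,::-1])
p,d=snap("top","top6"); P=cloud("top",d)
cv2.imwrite("pics/c7.png",cv2.resize(p[180:330,250:500],None,fx=3.2,fy=3.2,interpolation=cv2.INTER_CUBIC)[...,::-1])
for a,b in [(.115,.145),(.084,.1),(.06,.078),(.012,.03)]:
    print(a)
    for o in blobs(P,(280,190,500,310),a,b,25): print("  ",*o)
```

```text
21.55 [0.52292923 0.12393177 0.21346945] [ 0.17219583 -1.61574767  0.55581509]
0.115
   516 [356. 253.] [ 476.8 -144.   130.2] [ 477.3 -144.2] [111.1  14.5] 80.1
0.084
   169 [319. 220.] [544.8 -76.7  88.7] [543.8 -76.8] [33.4 33.3] 79.9
   185 [400. 234.] [ 517.7 -231.1   88.4] [ 517.3 -230.6] [33.  33.7] 81.6
   179 [309. 276.] [438.  -58.3  88.6] [437.5 -58.5] [33.4 33.4] 80.0
   194 [391. 290.] [ 411.  -212.9   88.5] [ 411.1 -212.3] [33.2 33.6] 80.6
0.06
   72 [319. 221.] [545.6 -76.7  69.8] [545.3 -76.7] [16.8 15.4] 81.6
   4805 [354. 257.] [ 476.5 -144.7   69.2] [ 477.3 -144.7] [176.4 128. ] 80.3
   73 [399. 235.] [ 518.6 -231.9   69.8] [ 518.5 -231.6] [16.1 15.2] 82.2
   79 [309. 276.] [438.3 -58.3  69.5] [437.8 -58.3] [16.7 16.4] 80.3
   81 [391. 290.] [ 411.7 -213.6   70.3] [ 411.5 -213.6] [16.7 17.1] 75.5
0.012
   27 [283. 226.] [544.4  -1.4  13.2] [ 5.438e+02 -2.000e-01] [21.9 10.4] 45.3
   650 [472. 275.] [ 444.8 -382.2   19.1] [ 445.2 -382.7] [64.8 65.5] 4.4
   27 [383. 298.] [ 398.8 -204.6   25.1] [ 398.7 -209.2] [30.6  7.1] 75.9
```

View pics/c6.png

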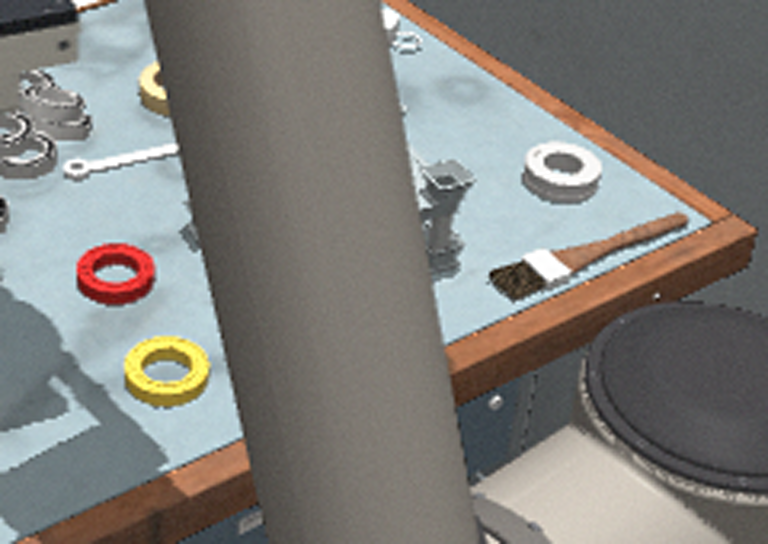

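View pics/c7.png

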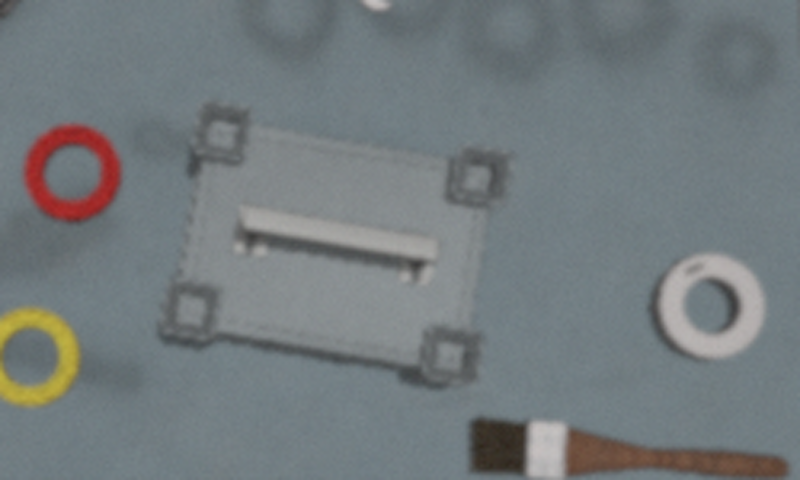

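The top frame stands level. Its four sockets rose from 82.1 to 88.4–88.7 mm, where 6 mm was expected, and they sit over the base sockets within about 1 mm. The ring gauge hasn't moved, so I'll hand in.

```bash
python3 -c "
from cell import hand_in; print(hand_in())"
```

```text
the job is handed in; nothing more can be done
None
```

The bearing is in the empty place, the top frame is stacked on the base frame, and the job is handed in. The robot clock read about 21.6 s of the 58 s allowed.

- **Bearing:** I laid it flat in the tray and let go. Before stacking, its top measured 18.6 mm against 18.5 mm for the packed one.
- **Top frame:** I carried it by its bar and lowered it in steps of 2 mm, then 1 mm and 0.5 mm or less. It touched down at the expected home height with about 6 N of contact, and then I released it.
- **Last check, frame:** The four upper sockets lie within about 1 mm of the base sockets and are level to 0.3 mm. They rose 6.4 mm from their height on the bench, against a nominal 6 mm.
- **Last check, surroundings:** The ring gauge measures within 0.5 mm of where it started, and the gripper was clear of everything.

**Limits of these checks:**
- The deck hides the bearings after stacking, so their final places rest on the measurement taken just before.
- Both bearings measured about 2 mm toward -x of nominal. As the packed one shows the same offset, I took it as camera calibration error.
- The scene camera view was largely blocked by the arm, so only one corner post could be seen there.

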